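# Clamp a test bar with four knobs, crosswise in two passes

## Task

Lay the flat steel test bar on the clamp's tongue with its front end just under the clamp plate and let go of it, then from its outer end slide it fully home against the end stop. Then tighten the four clamp knobs clockwise in crisscross order and in two passes: in the first pass turn each about half way, going from the first knob to its diagonal opposite before the other two, and in the second pass turn each to its stop, again crosswise. Leave the knobs alone until the bar is home, and do not disturb the other things on the bench.

Things in the scene. Friction and masses are not known exactly. Their poses are not given: they have to be found in the camera images.
- clamp: Clamp fixed to the worktop: grey base 130 x 132 mm, on it an aluminium clamp plate (120 mm along x, 130 along y, underside z 38 mm, top z 50 mm; it does not visibly move). Origin on the worktop under the plate's middle; +x is the way the bar slides in (roughly leftward), z up. A channel 39 mm wide, floor z 20 mm, runs along x under the plate to a solid end stop at x = +60 mm.
- clamp_mouth (a point): Middle of the channel's mouth on its floor, at x = -60 mm, z 20 mm in the clamp's frame; axes as the clamp's. Flared guides reach out to x = -80 mm, up to z 36 mm. Outside, the floor goes on as an open steel tongue, 26 mm wide, top z 20 mm, out to x = -148 mm, with free worktop on both sides.
- test_bar: Plain flat steel test bar, 170 x 34 x 13 mm (x, y, z), 0.45 to 0.66 kg, lies flat on the worktop between robot and clamp; both ends alike. Origin: centre of its underside, x along its length. Fully home its front end touches the end stop: its origin is then at x = -25 mm in the clamp's frame and 50 mm of it stick out of the mouth.
- knob_1 (a joint): Turn of the clamp knob at the mouth end, +y side (clamp frame x = -40 mm, y = +46 mm), in rad, growing clockwise seen from above (tightening): 0 = fully loose, 1.0 = half (narrow mark), 2.0 = hard stop, fully tight (broad mark). Starts between 0 and 0.25. Stays where it is left; about 0.12 N m of friction. Its diagonal partner is knob_3.
- knob_1_grip (a point): Grip point of knob_1: on its axis, 84 mm above the worktop, halfway up a black wing handle 60 mm long, 14 mm thick, from z 68 to 96 mm, pointed at one end. Its x axis lies along the wing to the pointed end; it points along the clamp's +y at 0 and turns with the knob. Nothing but the 13 mm thick stem lies between z 60 and 68 mm under the wing.
- knob_2 (a joint): Turn of the clamp knob at the stop end, +y side (x = +40 mm, y = +46 mm), in rad, growing clockwise seen from above (tightening): 0 = fully loose, 1.0 = half (narrow mark), 2.0 = hard stop, fully tight (broad mark). Starts between 0 and 0.25. Stays where it is left; about 0.12 N m of friction. Its diagonal partner is knob_4.
- knob_2_grip (a point): Grip point of knob_2: on its axis, 84 mm above the worktop, halfway up a black wing handle 60 mm long, 14 mm thick, from z 68 to 96 mm, pointed at one end. Its x axis lies along the wing to the pointed end; it points along the clamp's +y at 0 and turns with the knob. Nothing but the 13 mm thick stem lies between z 60 and 68 mm under the wing.
- knob_3 (a joint): Turn of the clamp knob at the stop end, -y side (x = +40 mm, y = -46 mm), in rad, growing clockwise seen from above (tightening): 0 = fully loose, 1.0 = half (narrow mark), 2.0 = hard stop, fully tight (broad mark). Starts between 0 and 0.25. Stays where it is left; about 0.12 N m of friction. Its diagonal partner is knob_1.
- knob_3_grip (a point): Grip point of knob_3: on its axis, 84 mm above the worktop, halfway up a black wing handle 60 mm long, 14 mm thick, from z 68 to 96 mm, pointed at one end. Its x axis lies along the wing to the pointed end; it points along the clamp's +y at 0 and turns with the knob. Nothing but the 13 mm thick stem lies between z 60 and 68 mm under the wing.
- knob_4 (a joint): Turn of the clamp knob at the mouth end, -y side (x = -40 mm, y = -46 mm), in rad, growing clockwise seen from above (tightening): 0 = fully loose, 1.0 = half (narrow mark), 2.0 = hard stop, fully tight (broad mark). Starts between 0 and 0.25. Stays where it is left; about 0.12 N m of friction. Its diagonal partner is knob_2.
- knob_4_grip (a point): Grip point of knob_4: on its axis, 84 mm above the worktop, halfway up a black wing handle 60 mm long, 14 mm thick, from z 68 to 96 mm, pointed at one end. Its x axis lies along the wing to the pointed end; it points along the clamp's +y at 0 and turns with the knob. Nothing but the 13 mm thick stem lies between z 60 and 68 mm under the wing.
- v_anvil: Dark round anvil with a V groove, 48 mm across, 34 mm high, loose bystander; origin under its centre.
- hex_key: L-shaped hex key, 97 x 32 x 10 mm, loose bystander; origin under its centre.
- sample_tin: White round tin 58 mm across, 26 mm high, loose bystander; origin under its centre.
- weight_3: Brass balance weight 44 mm across, 55 mm high, loose bystander; origin under its centre.

How it is judged:
By the outcome, as a careful person would: the job done as asked, in the order asked, and still so for the second after the job is handed in, with the robot touching nothing.
It also fails if it takes over 72 s, if anything falls off the work surface, if the arm or the gripper's body presses on something with over 40 N, if the wrist force passes 120 N, or if a joint passes its speed limit or range.

## Robot

A 6-joint arm with a two-finger parallel gripper is mounted at the origin on the work surface; the furniture and walls round the work are solid. World frame = base frame: x ahead of the robot, y to its left, z up, the work surface at z = 0. Lengths are in m, angles in rad, forces in N, time in s.
With the tool pointing down it reaches from about 0.425 to 0.95 m from the base axis. Payload 3.5 kg.
Tool frame: the origin (TCP) lies on the centre line of the jaws, within the pads' length; the fingertips stand 17 mm ahead of it and the grasp point (between the pads) lies 2 mm behind it; z points along the fingers, y is the line along which they close (so a half turn about z gives the same grasp; the last joint's range is limited). The gripper opens to 85 mm and grips with 20 to 120 N. Pads are 22 mm wide; open, the fingers measure 114 mm over their backs; the gripper's body (76 mm by 85 mm) begins 54 mm behind the grasp point. The pads swing forward as they close: fully open they stand 13 mm farther back than shut.
Start: joints at [-1.335, 0.286, 1.577, -0, 1.279, -0.15], TCP at [0.254, -0.625, 0.248] pointing down, gripper open.
Joint ranges: [-2.77, 2.77], [-0.9, 2.22], [0.21, 2.48], [-1.53, 4.67], [0.24, 2.81], [-2.84, 2.84]. Speed limits (rad/s): [2.79, 2.79, 3.14, 3.14, 3.14, 3.14].

## Interface

Orientations are given as a unit quaternion [x, y, z, w].
In Python, from plant import ctrl gives the robot as it stands. The module is installed in compiled form; this text tells all that it offers.
- The arm moves only by the tool drive_tool, never from a script. Its argument "moves" is a list of rows, each a list of 3 entries, a list of its own where there are three numbers: the turn, a rotation vector about the tool's x, y, z in rad, then the shift along the tool's x, y, z in m, then the finger opening in m, from 0 to 0.0854. A call has 1 to 5 rows; each row shifts and turns the commanded pose from where the row before left it, along the tool's axes as they then stand; what a row does not reach is not made up. A row lasts 1/8 s, in which the tool goes at most 62.5 mm and 10.7 degrees, less where a joint would pass 70% of its speed; a pose out of reach is approached as far as the arm can. A call with a gripper value outside its range is refused whole. The fingers move at their own pace and stop on an object; "grip_force" is the grip in N (left out, the last holds). Time passes only in rows, so rows that do not move let the fingers close. It gives the time, the measured TCP pose, the force, the opening and the grip force at its end, in the units of the state.
- ctrl.get_state(): the state, without advancing time (a new reading comes with each control period).
- ctrl.read_camera(name): name is "side" or "top" or "wrist"; returns a dict with "image" (420x560x3 uint8, red, green, blue), "fx", "fy", "cx", "cy" (pixels), "dist" ([k1, k2, p1, p2, k3] as OpenCV has them; the pictures are not rectified), "R" (3x3) and "t" (3): a world point X has camera coordinates R X + t. Camera axes: x right, y down, z forward; pixel columns grow to the right and rows downward; lengths in m; the calibration is good to about 2 mm. A picture is of the moment at which its call begins. There is no depth.
- ctrl.sign_off(): hands the job in; it is judged then, once.
The state is a dict: "time": time; "qpos": joint angles; "dq": joint speeds; "joint_efforts": joint torques, N m; "eef_pos": TCP position; "tcp_rot": TCP orientation; "contact_force": force on the tool from outside, world axes, zero at the start; "wrist_torque": the same for the moment, N m; "opening": opening from 0.0 (shut) to 1.0 (fully open); "finger_force": force on a finger pad.
Only numpy, scipy, OpenCV 4.12 (cv2) and the standard library are available. Lean on these libraries where they do the work, as an engineer would, in place of code of your own. Each camera call takes 0.05 s, during which the arm holds its last target. There are 200 camera calls.

## Working session

There is one attempt and no reset: what is moved stays moved. The work goes in short steps, Python scripts to look and compute and a tool call to move; the robot and the scene stay as the last step left them, time stands still between calls to the robot, and variables do not carry over. Pictures are saved under pics/ and viewed, at most 10 in all, crops included, and the job is handed in when it is done.

Besides the shell and the picture viewer there is one more tool, called after "Call:" as name(argument=value, ...), one argument or row to a line, values as JSON. drive_tool: Moves the arm, as the interface text tells. Its arguments: {"type":"object","properties":{"moves":{"type":"array","items":{"type":"array"}},"grip_force":{"type":"number"}},"required":["moves"]}

```bash
mkdir -p pics
python3 - <<'E'
from plant import ctrl
import cv2
s=ctrl.get_state(); print(s)
for n in("side","top"):
    c=ctrl.read_camera(n); cv2.imwrite(f"pics/{n}0.png",c["image"][:,:,::-1]); print({k:c[k] for k in c if k!="image"})
E
```

```text
{'time': 0.0, 'qpos': array([-1.33500838e+00,  2.87184816e-01,  1.57818248e+00, -7.96648837e-06,
        1.27859420e+00, -1.50028873e-01]), 'dq': array([-0.00027149,  0.00014005, -0.00077563, -0.00041862,  0.00084471,
       -0.00021906]), 'joint_efforts': array([-2.31696567e-04, -4.05986416e+01, -2.92625248e+01, -1.05166146e-04,
        5.81427259e-03, -2.37239497e-06]), 'eef_pos': array([ 0.2538749 , -0.62477033,  0.24693139]), 'tcp_rot': array([ 9.81449894e-01,  1.91715161e-01, -5.45812885e-05, -1.18316626e-03]), 'contact_force': array([ 0.24069676, -0.26380792,  0.86986317]), 'wrist_torque': array([ 0.01570799, -0.00219444, -0.03109518]), 'finger_force': 0.0, 'opening': 1.0004993591005469}
{'fx': 485.66886092649685, 'fy': 485.66886092649685, 'cx': 287.4462524880707, 'cy': 214.44535240734933, 'dist': array([-0.06917758,  0.        ,  0.        ,  0.        ,  0.        ]), 'R': array([[ 0.96552507, -0.25968043,  0.0180947 ],
       [-0.08476378, -0.37936333, -0.92135692],
       [ 0.24612282,  0.88805943, -0.3882963 ]]), 't': array([-0.42052853,  0.0775088 ,  1.27425483])}
{'fx': 532.8457231657111, 'fy': 532.8457231657111, 'cx': 283.75699299796986, 'cy': 203.62556326814524, 'dist': array([-0.16962709,  0.        ,  0.        ,  0.        ,  0.        ]), 'R': array([[-0.00507947, -0.99989469,  0.01359462],
       [-0.99482048,  0.0036726 , -0.10158115],
       [ 0.10152052, -0.01404018, -0.99473436]]), 't': array([-0.06313899,  0.42983244,  1.27034585])}
```

View pics/top0.png

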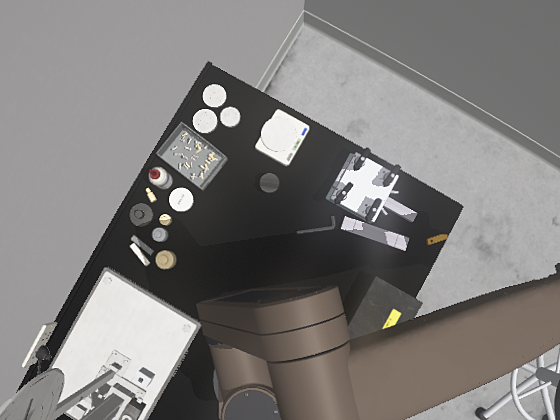

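View pics/side0.png

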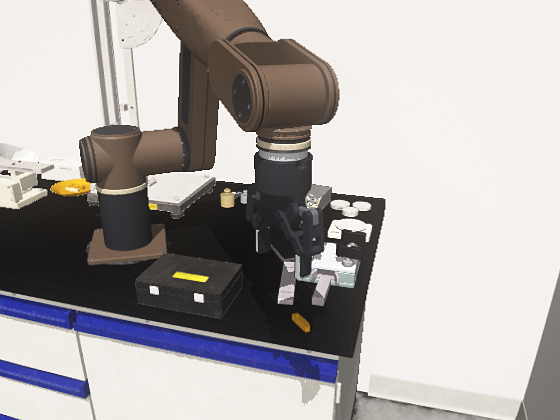

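The top view shows the clamp at about (365,185), its tongue pointing to (415,215), the bar from (342,222) to (408,245) and the hex key near (320,228). The side view is mostly blocked by the gripper, so I'll look closer.

```bash
cat > h.py <<'E'
import numpy as np, cv2
from plant import ctrl
from scipy.spatial.transform import Rotation as Ro
def K(c): return np.array([[c["fx"],0,c["cx"]],[0,c["fy"],c["cy"]],[0,0,1.]])
def ray(c,px):
    u=cv2.undistortPoints(np.array(px,float).reshape(-1,1,2),K(c),c["dist"]).reshape(-1,2)
    d=np.c_[u,np.ones(len(u))]@c["R"]; return -c["R"].T@c["t"], d/np.linalg.norm(d,axis=1)[:,None]
def onz(c,px,z):
    o,d=ray(c,px); return (o+d*((z-o[2])/d[:,2:]))
def proj(c,X): return cv2.projectPoints(np.array(X,float).reshape(-1,1,3),cv2.Rodrigues(c["R"])[0],c["t"],K(c),c["dist"])[0].reshape(-1,2)
def tri(c1,p1,c2,p2):
    o1,d1=ray(c1,p1);o2,d2=ray(c2,p2);out=[]
    for a,b in zip(d1,d2):
        s=np.linalg.lstsq(np.c_[a,-b],o2-o1,rcond=None)[0]; P,Q=o1+s[0]*a,o2+s[1]*b; out.append(np.r_[(P+Q)/2,np.linalg.norm(P-Q)])
    return np.array(out)
def save(c,n): cv2.imwrite(f"pics/{n}.png",c["image"][:,:,::-1]); np.save(f"pics/{n}.npy",c,allow_pickle=True)
def load(n): return np.load(f"pics/{n}.npy",allow_pickle=True).item()
def tool(): s=ctrl.get_state(); return s["eef_pos"],Ro.from_quat(s["tcp_rot"])
E
python3 - <<'E'
from h import *
t=ctrl.read_camera("top"); save(t,"t1"); w=ctrl.read_camera("wrist"); save(w,"w1")
print(onz(t,[(342,222),(408,245),(415,215),(365,185)],.013)); print(w["fx"],w["cx"],w["cy"],w["dist"],w["R"],w["t"])
a=cv2.resize(t["image"][130:265,290:460],None,fx=3,fy=3,interpolation=cv2.INTER_CUBIC)
b=np.zeros((420,510+0,3),np.uint8)
cv2.imwrite("pics/t1c.png",a[:,:,::-1])
E
```

```text
[[ 0.38483558 -0.20728842  0.013     ]
 [ 0.32716554 -0.37000332  0.013     ]
 [ 0.40103312 -0.38956088  0.013     ]
 [ 0.4759653  -0.2659017   0.013     ]]
340.93783020241136 278.570993249822 212.917229434126 [-0.07008692  0.          0.          0.          0.        ] [[ 0.37584997 -0.92667839 -0.00199083]
 [-0.88837639 -0.36092474  0.28376174]
 [-0.26367441 -0.10488324 -0.95889275]] [-0.67286135 -0.03607423  0.37895587]
```

View pics/w1.png

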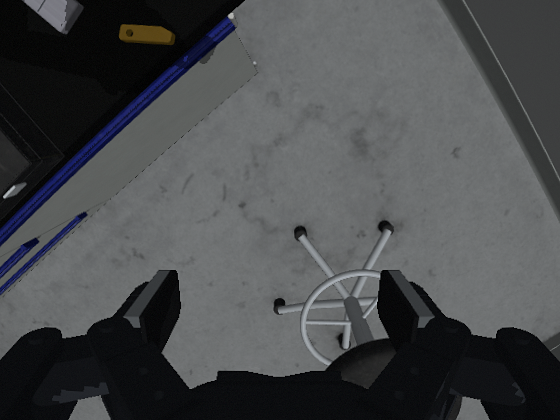

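View pics/t1c.png

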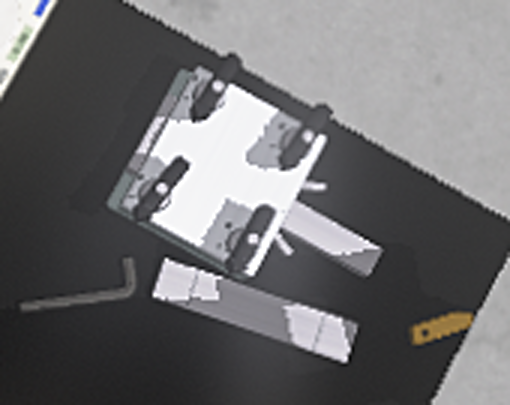

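The wrist view is still mostly over the floor. The crop shows the clamp plate with its four wings: knob_1 (252,237), knob_2 (161,188), knob_3 (218,87), knob_4 (303,138). The tongue tip is at (375,260), and the bar runs from (160,275) to (352,345). I'll move above the clamp for a close look.

Call:
drive_tool(
  moves=[
    [[0,0,0],[0.036,-0.03,-0.015],0.0854],
    [[0,0,0],[0.036,-0.03,-0.015],0.0854],
    [[0,0,0],[0.036,-0.03,-0.015],0.0854],
    [[0,0,0],[0.036,-0.03,-0.015],0.0854],
    [[0,0,0],[0.036,-0.03,-0.01],0.0854],
  ],
)

```text
time: 0.82
eef_pos: [0.3649, -0.4173, 0.3191]
tcp_rot: [0.981, 0.192, 0.0, 0.0]
contact_force: [0.5, 0.2, 0.6]
opening: 0.999
finger_force: 0.0
```

Call:
drive_tool(
  moves=[
    [[0,0,0],[0.036,-0.03,-0.005],0.0854],
    [[0,0,0],[0.036,-0.03,-0.005],0.0854],
    [[0,0,0],[0.036,-0.03,0],0.0854],
    [[0,0,-0.18],[0,0,0],0.0854],
    [[0,0,-0.18],[0,0,0],0.0854],
  ],
)

```text
time: 1.45
eef_pos: [0.4308, -0.2937, 0.3283]
tcp_rot: [0.93, 0.368, -0.0, -0.0]
contact_force: [0.3, 0.4, -0.4]
opening: 0.999
finger_force: 0.0
```

Call:
drive_tool(
  moves=[
    [[0,0,-0.18],[0,0,0],0.0854],
    [[0,0,-0.12],[0,0,0],0.0854],
    [[0,0,0],[0,0,0],0.0854],
  ],
)

```text
time: 1.82
eef_pos: [0.4305, -0.2945, 0.3281]
tcp_rot: [0.867, 0.499, -0.0, -0.0]
contact_force: [-0.0, -0.3, -0.9]
opening: 1.0
finger_force: 0.0
```

Run:
```python
from h import *
w=ctrl.read_camera("wrist"); save(w,"w2"); t=ctrl.read_camera("top"); save(t,"t2");save(ctrl.read_camera("side"),"s2")
s=ctrl.get_state();print(s["time"],s["eef_pos"],s["qpos"],tool()[1].as_matrix().round(3))
```

```text
1.975 [ 0.4304824  -0.29458973  0.32821532] [-7.94798471e-01 -1.09252691e-01  1.85537246e+00  2.57138112e-05
  1.39568925e+00 -2.68179272e-01] [[ 0.503  0.865 -0.   ]
 [ 0.865 -0.503  0.   ]
 [ 0.    -0.    -1.   ]]
```

View pics/w2.png

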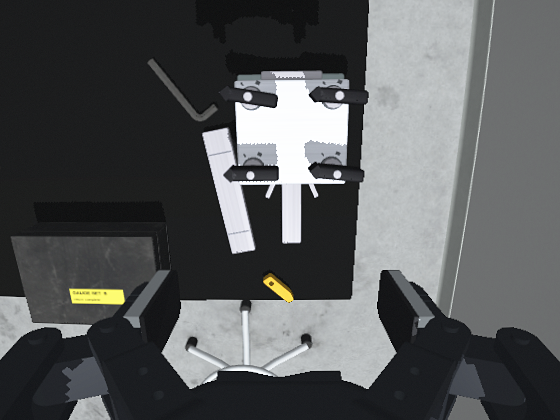

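The wrist view shows the clamp's plate spanning (236,75)–(349,184) and the tongue down to (291,243). The four wing centres are at (254,174), (251,96), (338,96) and (339,174). The bar runs from (216,130) to (243,250). I'll take a second wrist position so I can triangulate.

Call:
drive_tool(
  moves=[
    [[0,0,0],[-0.04,0.045,0],0.0854],
    [[0,0,0],[-0.03,0.045,0.0],0.0854],
    [[0,0,0],[0,0,0],0.0854],
  ],
)

```text
time: 2.35
eef_pos: [0.4736, -0.4029, 0.3258]
tcp_rot: [0.867, 0.498, -0.0, -0.002]
contact_force: [-0.3, 0.5, 0.7]
opening: 1.002
finger_force: 0.0
```

```bash
cat > m.py <<'E'
from h import *
def blobs(c,roi=None):
    g=cv2.cvtColor(c["image"],cv2.COLOR_RGB2GRAY); hsv=cv2.cvtColor(c["image"],cv2.COLOR_RGB2HSV)
    m=((g>95)&(hsv[...,1]<60)).astype(np.uint8)*255
    return m
def show(n):
    c=load(n); m=blobs(c); cs,_=cv2.findContours(m,cv2.RETR_LIST,cv2.CHAIN_APPROX_NONE)
    for k in cs:
        a=cv2.contourArea(k); r=cv2.minAreaRect(k)
        if 15<a<15000 and r[0][1]<300: print(n,a,np.round(r[0],1),np.round(r[1],1),round(r[2],1),cv2.boxPoints(r).round(1).tolist() if a>800 else "")
E
python3 - <<'E'
from m import *
w=ctrl.read_camera("wrist"); save(w,"w3"); print(ctrl.get_state()["eef_pos"])
show("w2"); show("w3")
E
```

```text
[ 0.47331375 -0.40128323  0.32664074]
w2 624.5 [144.8 295.8] [18.4 65.4] 27.4 
w2 52.0 [250. 175.] [8. 8.] 90.0 
w2 49.0 [337. 174.] [8. 8.] 90.0 
w2 59.5 [247.3  96.3] [9.2 8.5] 45.0 
w2 58.5 [339.2  94.8] [8.5 9.2] 45.0 
w2 17.5 [339.3  81.7] [4.2 4.9] 45.0 
w2 13708.0 [275. 162.] [182. 146.] 90.0 [[202.0, 71.0], [348.0, 71.0], [348.0, 253.0], [202.0, 253.0]]
w3 145.0 [223.3 290.3] [12.9 15.5] 14.0 
w3 49.5 [158. 106.] [8. 8.] 90.0 
w3 53.0 [249. 103.] [8. 8.] 90.0 
w3 21.5 [177.2  90.7] [5.7 4.9] 45.0 
w3 19.0 [259.   88.5] [4.9 4.9] 45.0 
w3 54.5 [151.  20.] [8. 8.] 90.0 
w3 48.0 [246.   16.5] [7.8 7.8] 45.0 
w3 18.5 [161.   13.5] [ 3. 16.] 90.0 
w3 18.0 [183.  11.] [10.  2.] -0.0 
w3 14293.0 [206.1  97.3] [193.6 148.9] 78.5 [[113.80000305175781, 17.299999237060547], [259.70001220703125, -12.5], [298.3999938964844, 177.1999969482422], [152.5, 207.0]]
w3 444.5 [450.6 149.1] [  4.9 300.3] 6.8
```

Run:
```python
from m import *
a,b=load("w2"),load("w3")
P=tri(a,[(250,175),(247.3,96.3),(339.2,94.8),(337,174)],b,[(158,106),(151,20),(246,16.5),(249,103)])
print("dots",P.round(4)); 
L=np.array([[-40,46],[40,46],[40,-46],[-40,-46]])/1e3
A=L-L.mean(0);B=P[:,:2]-P[:,:2].mean(0)
th=np.arctan2((A[:,0]*B[:,1]-A[:,1]*B[:,0]).sum(),(A*B).sum());print("clamp",P[:,:2].mean(0),np.degrees(th))
bars=[]
for c in(a,b):
    m=cv2.erode(blobs(c),np.ones((3,3)),iterations=3)
    n,l,s,ce=cv2.connectedComponentsWithStats(m)
    for i in range(1,n):
        k=cv2.findContours((l==i).astype(np.uint8),cv2.RETR_EXTERNAL,cv2.CHAIN_APPROX_NONE)[0][0]; r=cv2.minAreaRect(k)
        if max(r[1])>80 and 8<min(r[1])<35 and r[0][1]<300:
            q=cv2.boxPoints(r); q=q[np.argsort(q[:,1])]; print(r,q.tolist()); bars.append((r,(q[0]+q[1])/2,(q[2]+q[3])/2))
            # ground coords
            X=onz(c,[(q[0]+q[1])/2,(q[2]+q[3])/2],.013); print(X.mean(0),np.degrees(np.arctan2(*(X[0]-X[1])[[1,0]])),np.linalg.norm(X[0]-X[1]))
        elif s[i,4]>300 and ce[i][1]<260: print("other",r)
```

```text
dots [[ 4.080e-01 -2.710e-01  9.570e-02  3.000e-04]
 [ 4.477e-01 -2.013e-01  9.590e-02  5.000e-04]
 [ 5.277e-01 -2.462e-01  9.590e-02  2.000e-04]
 [ 4.885e-01 -3.159e-01  9.700e-02  2.000e-04]]
clamp [ 0.46800431 -0.25860591] 60.63269261143876
other ((363.0, 192.0), (384.0, 392.0), 90.0)
other ((291.5, 156.5), (165.0, 107.0), 90.0)
((228.75244140625, 190.82293701171875), (119.10044860839844, 19.64012336730957), 76.75948333740234) [[224.672119140625, 130.60655212402344], [205.5540771484375, 135.1049041748047], [251.9508056640625, 246.5409698486328], [232.832763671875, 251.03932189941406]]
[ 0.35798601 -0.28744843  0.013     ] 70.57788488082407 0.16065645573931814
other ((221.38613891601562, 181.1386260986328), (420.9007263183594, 405.9751892089844), 5.710593223571777)
other ((204.5, 90.0), (141.14334106445312, 156.92120361328125), 30.963754653930664)
((169.2452850341797, 155.3584747314453), (87.36131286621094, 33.79069900512695), 74.05460357666016) [[173.49057006835938, 108.71696472167969], [141.0, 117.99998474121094], [197.49057006835938, 192.7169647216797], [165.0, 201.99998474121094]]
[ 0.3604565  -0.31428747  0.013     ] 71.38408244794783 0.11064123476141605
```

Call:
drive_tool(
  moves=[
    [[0,0,0],[0,-0.0373,0.045],0.06],
    [[0,0,0],[0,-0.0373,0.045],0.06],
    [[0,0,0],[0,-0.0373,0.045],0.06],
    [[0,0,0],[0.001,-0.0375,0.045],0.06],
    [[0,0,-0.185],[0,0,0],0.06],
  ],
)

```text
time: 3.02
eef_pos: [0.3397, -0.3175, 0.1419]
tcp_rot: [0.815, 0.579, 0.0, -0.007]
contact_force: [0.8, -0.3, 0.5]
opening: 0.704
finger_force: 0.0
```

Call:
drive_tool(
  moves=[
    [[0,0,0],[0,0,0.03],0.06],
    [[0,0,0],[0,0,0.02],0.06],
    [[0,0,0],[0,0,0],0.06],
  ],
)

```text
time: 3.4
eef_pos: [0.3437, -0.3226, 0.0974]
tcp_rot: [0.817, 0.577, 0.0, -0.002]
contact_force: [0.4, 0.1, 0.2]
opening: 0.704
finger_force: 0.0
```

Run:
```python
from m import *
w=ctrl.read_camera("wrist"); save(w,"w4"); p,R=tool(); print(p,R.as_matrix().round(3)[:2,:2])
```

```text
[ 0.34440292 -0.32368344  0.09863469] [[ 0.333  0.943]
 [ 0.943 -0.333]]
```

View pics/w4.png

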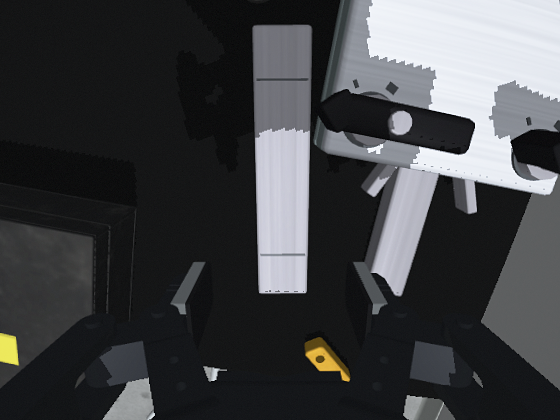

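The bar is well aligned between the fingers: top end (282,25), near end (283,292), edges about 255–310. I'll check its numbers.

Run:
```python
from m import *
c=load("w4"); X=onz(c,[(282.3,25),(283,292)],.013); print(X,X.mean(0),np.degrees(np.arctan2(*(X[0]-X[1])[[1,0]])),np.linalg.norm(X[0]-X[1]))
print("height check", tri(load("w2"),[(217,129.5),(244,252)],c,[(282.3,25),(283,292)]).round(4))
p,R=tool(); print(((X-p)@R.as_matrix()).round(4))
```

```text
[[ 0.38555056 -0.20852809  0.013     ]
 [ 0.33069836 -0.36631537  0.013     ]] [ 0.35812446 -0.28742173  0.013     ] 70.83081624846919 0.1670496628336849
height check [[ 0.3869 -0.2079  0.005   0.0026]
 [ 0.3291 -0.3702  0.0064  0.001 ]]
[[ 0.1223  0.0004  0.0857]
 [-0.0448  0.0013  0.0856]]
```

Call:
drive_tool(
  moves=[
    [[0,0,0],[0,0.001,0.03],0.06],
    [[0,0,0],[0,0,0.03],0.06],
    [[0,0,0],[0,0,0.015],0.06],
    [[0,0,0],[0,0,0.005],0.06],
    [[0,0,0],[0,0,0],0.03],
  ],
  grip_force=100,
)

```text
time: 4.08
eef_pos: [0.3459, -0.3254, 0.0191]
tcp_rot: [0.817, 0.577, 0.0, 0.001]
contact_force: [-0.0, -0.3, 0.1]
opening: 0.502
finger_force: 0.0
```

Call:
drive_tool(
  moves=[
    [[0,0,0],[0,0,0],0.02],
    [[0,0,0],[0,0,0],0.02],
    [[0,0,0],[0,0,0],0.02],
  ],
)

```text
time: 4.45
eef_pos: [0.3461, -0.3258, 0.02]
tcp_rot: [0.816, 0.578, -0.0, 0.001]
contact_force: [-1.6, 2.1, 5.6]
opening: 0.363
finger_force: 100.1
```

Call:
drive_tool(
  moves=[
    [[0,0,0],[0,0,-0.015],0.02],
    [[0,0,0],[0,0,-0.02],0.02],
    [[0,0,0],[-0.035,-0.006,-0.005],0.02],
    [[0,0,0],[-0.035,-0.006,0],0.02],
    [[0,0,0],[-0.035,-0.006,0],0.02],
  ],
)

```text
time: 5.08
eef_pos: [0.2928, -0.4183, 0.0586]
tcp_rot: [0.816, 0.577, -0.0, 0.0]
contact_force: [0.5, 0.7, -5.6]
opening: 0.36
finger_force: 99.9
```

Call:
drive_tool(
  moves=[
    [[0,0,0.087],[-0.006,0.025,0],0.02],
    [[0,0,0.088],[-0.006,0.025,0],0.02],
    [[0,0,0],[-0.001,0.022,0],0.02],
    [[0,0,0],[0,0,0],0.02],
    [[0,0,0],[0,0,0],0.02],
  ],
)

```text
time: 5.7
eef_pos: [0.3532, -0.4583, 0.0578]
tcp_rot: [0.864, 0.504, -0.0, -0.001]
contact_force: [-0.8, -0.1, -5.9]
opening: 0.356
finger_force: 100.2
```

Run:
```python
from m import *
w=ctrl.read_camera("wrist"); save(w,"w5"); save(ctrl.read_camera("side"),"s5"); p,R=tool(); print(p,R.as_matrix().round(4)); s=ctrl.get_state();print(s["contact_force"],s["opening"],s["finger_force"],s["time"])
th=np.radians(60.63); C=np.array([[np.cos(th),-np.sin(th)],[np.sin(th),np.cos(th)]])
print("tcp in clamp",(p[:2]-[.468,-.2586])@C)
```

```text
[ 0.35317015 -0.4583382   0.0578233 ] [[ 4.926e-01  8.703e-01 -1.000e-03]
 [ 8.703e-01 -4.926e-01  1.600e-03]
 [ 9.000e-04 -1.700e-03 -1.000e+00]]
[ 0.6220403  -0.08386875 -5.27812848] 0.3632530382587979 100.23990511894226 5.8
tcp in clamp [-0.23038401  0.00210975]
```

View pics/w5.png

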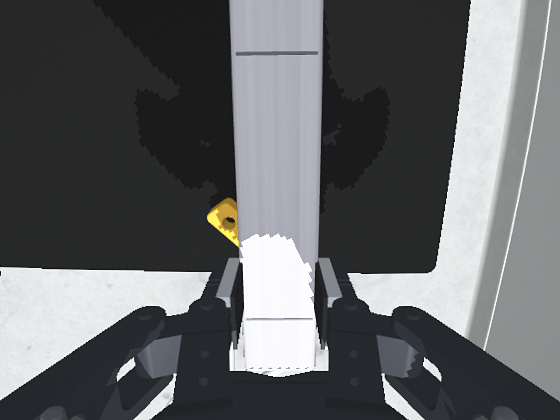

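Run:
```python
from m import *
from scipy.optimize import brentq
c4,c=load("w4"),load("w5"); p,R=tool(); M=R.as_matrix()
def edges(c,rows,lo,hi):
    g=cv2.GaussianBlur(cv2.cvtColor(c["image"],cv2.COLOR_RGB2GRAY),(3,3),0).astype(float); o=[]
    for r in rows:
        d=np.diff(g[r-1:r+2].mean(0)); m=(lo+hi)//2; o.append((lo+d[lo:m].argmax(),m+d[m:hi].argmin()))
    return o
for cc,rows,lo,hi in((c4,(90,115,160,200,240),245,318),(c,(10,40,70,110,150,190,215),222,330)):
    for r,(a,b) in zip(rows,edges(cc,rows,lo,hi)):
        f=lambda z: np.linalg.norm(np.subtract(*onz(cc,[(a+.5,r),(b+.5,r)],z)))-.034
        z=brentq(f,-.05,.2); X=onz(cc,[((a+b)/2+.5,r)],z)[0]; print(r,a,b,round(z,4),((X-p)@M).round(4))
```

```text
90 253 310 0.0087 [ 0.1988 -0.0888  0.0494]
115 253 310 0.0122 [ 0.1846 -0.0862  0.0459]
160 254 308 0.0077 [ 0.1575 -0.0817  0.0504]
200 255 308 0.0105 [ 0.1327 -0.0769  0.0475]
240 256 307 0.0098 [ 0.1055 -0.072   0.0482]
10 229 322 0.0456 [ 0.1099 -0.0017  0.0123]
40 230 322 0.0463 [ 0.0994 -0.0015  0.0116]
70 231 321 0.0457 [ 0.0889 -0.0015  0.0122]
110 232 321 0.0478 [ 0.0743 -0.0014  0.0101]
150 234 320 0.047 [ 0.059  -0.0012  0.0109]
190 235 319 0.048 [ 0.0431 -0.0012  0.0098]
215 238 318 0.0443 [ 0.0313 -0.0008  0.0136]
```

Run:
```python
from m import *
c=load("w2"); g=cv2.cvtColor(c["image"],cv2.COLOR_RGB2GRAY).astype(float)
th=np.radians(60.63); C=np.array([[np.cos(th),-np.sin(th)],[np.sin(th),np.cos(th)]])
for r in(205,215,225,235):
    d=np.diff(g[r]); a=275+d[275:292].argmax(); b=292+d[292:308].argmin()
    X=onz(c,[(a+.5,r),(b+.5,r)],.02)[:,:2]; print(r,a,b,((X-[.468,-.2586])@C).round(4).tolist())
```

```text
205 281 300 [[-0.094, 0.0127], [-0.0943, -0.0123]]
215 281 300 [[-0.1077, 0.0129], [-0.1081, -0.0124]]
225 281 300 [[-0.1217, 0.013], [-0.1221, -0.0124]]
235 281 300 [[-0.136, 0.0132], [-0.1363, -0.0125]]
```

Call:
drive_tool(
  moves=[
    [[0,0,0],[0,0.003,0.005],0.02],
    [[0,0,0],[0,0,0.005],0.02],
    [[0,0,0],[0,0,0],0.02],
    [[0,0,0],[0,0,0],0.02],
  ],
)

```text
time: 6.3
eef_pos: [0.3566, -0.4608, 0.0482]
tcp_rot: [0.864, 0.504, -0.0, -0.0]
contact_force: [0.4, -0.1, -5.2]
opening: 0.363
finger_force: 100.2
```

Call:
drive_tool(
  moves=[
    [[0,0,0],[0,-0.0005,0.003],0.02],
    [[0,0,0],[0,0,0.002],0.02],
    [[0,0,0],[0,0,0],0.02],
    [[0,0,0],[0,0,0],0.02],
  ],
)

```text
time: 6.8
eef_pos: [0.3562, -0.4607, 0.0433]
tcp_rot: [0.864, 0.504, -0.0, 0.0]
contact_force: [-0.4, 0.3, -5.0]
opening: 0.363
finger_force: 100.2
```

Run:
```python
from h import *
s=ctrl.get_state();print(s["contact_force"],s["wrist_torque"],s["eef_pos"])
a=ctrl.read_camera("side"); save(a,"s6"); x=proj(a,[[.37,-.42,.03]])[0].astype(int); print(x)
y=cv2.resize(a["image"][x[1]-70:x[1]+50,x[0]-70:x[0]+90],None,fx=4,fy=4,interpolation=cv2.INTER_CUBIC); cv2.imwrite("pics/s6c.png",y[:,:,::-1])
```

```text
[-0.43704557  0.27620701 -5.04608332] [-0.16537986  0.1010569  -0.03772178] [ 0.35620508 -0.4606561   0.04334996]
[310 302]
```

View pics/s6c.png

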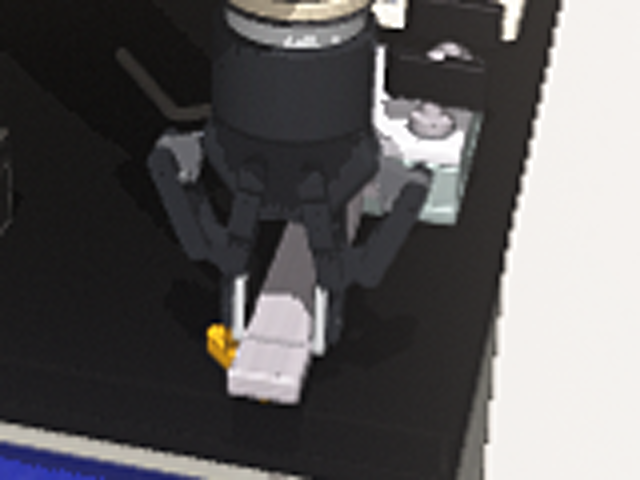

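The side crop shows the bar held level between the pads, in line with the clamp mouth. Sliding in now.

Call:
drive_tool(
  moves=[
    [[0,0,0],[0.012,0,0],0.02],
    [[0,0,0],[0.012,0,0],0.02],
    [[0,0,0],[0.01,0,0],0.02],
    [[0,0,0],[0,0,0],0.02],
  ],
)

```text
time: 7.35
eef_pos: [0.3734, -0.4298, 0.0432]
tcp_rot: [0.863, 0.504, -0.0, -0.0]
contact_force: [0.2, -0.7, -3.6]
opening: 0.363
finger_force: 100.2
```

Call:
drive_tool(
  moves=[
    [[0,0,0],[0.008,0,0],0.02],
    [[0,0,0],[0.008,0,0],0.02],
    [[0,0,0],[0,0,0],0.02],
  ],
)

```text
time: 7.72
eef_pos: [0.381, -0.4164, 0.0432]
tcp_rot: [0.864, 0.504, -0.0, -0.0]
contact_force: [-1.1, -0.3, -4.9]
opening: 0.36
finger_force: 100.2
```

Call:
drive_tool(
  moves=[
    [[0,0,0],[0.01,0,0],0.02],
    [[0,0,0],[0,0,0],0.02],
    [[0,0,0],[0,0,0.002],0.02],
    [[0,0,0],[0,0,0],0.02],
  ],
)

```text
time: 8.22
eef_pos: [0.3857, -0.4085, 0.0412]
tcp_rot: [0.864, 0.504, 0.0, -0.0]
contact_force: [0.1, -0.9, -6.0]
opening: 0.364
finger_force: 100.2
```

Call:
drive_tool(
  moves=[
    [[0,0,0],[0,0,0.001],0.02],
    [[0,0,0],[0,0,0],0.02],
  ],
)

```text
time: 8.48
eef_pos: [0.3857, -0.4086, 0.0404]
tcp_rot: [0.864, 0.504, -0.0, 0.0]
contact_force: [0.0, -0.4, -3.8]
opening: 0.362
finger_force: 100.3
```

Call:
drive_tool(
  moves=[
    [[0,0,0],[0,0,0.001],0.02],
    [[0,0,0],[0,0,0],0.02],
  ],
)

```text
time: 8.72
eef_pos: [0.3858, -0.4087, 0.04]
tcp_rot: [0.864, 0.504, -0.0, 0.0]
contact_force: [-1.6, 2.3, 1.2]
opening: 0.364
finger_force: 100.9
```

Call:
drive_tool(
  moves=[
    [[0,0,0],[0,0,0.0005],0.02],
    [[0,0,0],[0,0,0],0.02],
  ],
)

```text
time: 8.98
eef_pos: [0.3858, -0.4088, 0.0398]
tcp_rot: [0.864, 0.504, -0.0, 0.0]
contact_force: [-3.4, 2.3, 5.0]
opening: 0.361
finger_force: 101.4
```

Call:
drive_tool(
  moves=[
    [[0,0,0],[0,0,0],0.04],
    [[0,0,0],[0,0,0],0.055],
    [[0,0,0],[0,0,0],0.06],
    [[0,0,0],[0,0,-0.02],0.06],
    [[0,0,0],[-0.01,0,-0.05],0.06],
  ],
  grip_force=40,
)

```text
time: 9.6
eef_pos: [0.3799, -0.4151, 0.1078]
tcp_rot: [0.864, 0.504, 0.0, -0.003]
contact_force: [1.4, -0.1, 0.1]
opening: 0.702
finger_force: 0.0
```

Call:
drive_tool(
  moves=[
    [[0,0,0],[-0.035,0,-0.03],0.0],
    [[0,0,0],[-0.035,0,0],0.0],
    [[0,0,0],[0,0,0],0.0],
  ],
)

```text
time: 9.98
eef_pos: [0.3457, -0.4805, 0.1413]
tcp_rot: [0.865, 0.503, -0.0, 0.002]
contact_force: [0.3, -0.0, -0.9]
opening: 0.064
finger_force: 0.0
```

Run:
```python
from m import *
w=ctrl.read_camera("wrist"); save(w,"w7"); p,R=tool(); print(p,R.as_matrix()[:2,:2])
```

```text
[ 0.34608862 -0.47887247  0.14021379] [[ 0.49413965  0.86938191]
 [ 0.86938234 -0.49413836]]
```

View pics/w7.png

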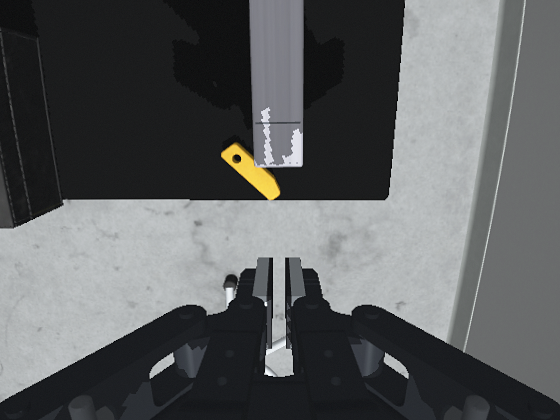

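The bar lies on the tongue with its outer end at (279,165) and the fingers are shut. A yellow cutter on the bench, at (222–280,143–200), is close to the push path, so I'll check its height.

Run:
```python
from m import *
a,b=load("w2"),load("w7"); p,R=tool()
def yel(c):
    h=cv2.cvtColor(c["image"],cv2.COLOR_RGB2HSV); m=cv2.inRange(h,(12,120,90),(32,255,255)); k=max([k for k in cv2.findContours(m,0,1)[0] if cv2.boundingRect(k)[0]>150],key=cv2.contourArea); 
    k=k[:,0]; return k[k[:,0].argmin()],k[k[:,1].argmax()],k[k[:,0].argmax()],k[k[:,1].argmin()]
A,B=yel(a),yel(b); print(A,B); X=tri(a,A,b,B); print(X.round(4)); 
th=np.radians(60.63); C=np.array([[np.cos(th),-np.sin(th)],[np.sin(th),np.cos(th)]])
f=lambda X:(X[:,:2]-[.468,-.2586])@C
print("cutter",f(X).round(3)); print("barend",f(onz(b,[(255,166),(303,165),(249,0),(304,0)],.033)).round(4)); print("tcp",f(p[None]))
```

```text
(array([263, 280], dtype=int32), array([288, 302], dtype=int32), array([293, 299], dtype=int32), array([269, 273], dtype=int32)) (array([221, 152], dtype=int32), array([268, 199], dtype=int32), array([279, 194], dtype=int32), array([234, 143], dtype=int32))
[[ 3.302e-01 -4.204e-01  9.800e-03  1.000e-04]
 [ 3.432e-01 -4.692e-01  1.100e-02  1.400e-03]
 [ 3.517e-01 -4.705e-01  7.600e-03  3.000e-04]
 [ 3.404e-01 -4.197e-01 -1.300e-03  0.000e+00]]
cutter [[-0.209  0.041]
 [-0.245  0.005]
 [-0.242 -0.003]
 [-0.203  0.032]]
barend [[-0.2158  0.0141]
 [-0.2153 -0.0189]
 [-0.1123  0.0156]
 [-0.1125 -0.0184]]
tcp [[-0.25175215 -0.00178989]]
```

Call:
drive_tool(
  moves=[
    [[0,0,0],[0,0,0.05],0.0],
    [[0,0,0],[0,0,0.035],0.0],
    [[0,0,0],[0,0,0.011],0.0],
    [[0,0,0],[0.01,0,0],0.0],
    [[0,0,0],[0.01,0,0],0.0],
  ],
)

```text
time: 10.65
eef_pos: [0.3574, -0.4609, 0.0447]
tcp_rot: [0.864, 0.504, 0.0, 0.001]
contact_force: [-0.1, -0.7, -0.7]
opening: -0.0
finger_force: 0.0
```

Call:
drive_tool(
  moves=[
    [[0,0,0],[0.008,0,0],0.0],
    [[0,0,0],[0.008,0,0],0.0],
    [[0,0,0],[0.01,0,0],0.0],
    [[0,0,0],[0.01,0,0],0.0],
  ],
)

```text
time: 11.15
eef_pos: [0.3744, -0.4296, 0.0436]
tcp_rot: [0.864, 0.504, -0.0, 0.001]
contact_force: [-1.9, -3.6, 2.1]
opening: 0.007
finger_force: 1.9
```

Call:
drive_tool(
  moves=[
    [[0,0,0],[0.012,0,0],0.0],
    [[0,0,0],[0.012,0,0],0.0],
    [[0,0,0],[0.012,0,0],0.0],
    [[0,0,0],[0.012,0,0],0.0],
    [[0,0,0],[0.01,0,0],0.0],
  ],
)

```text
time: 11.78
eef_pos: [0.4028, -0.3779, 0.0427]
tcp_rot: [0.864, 0.504, -0.0, -0.0]
contact_force: [-1.2, -3.0, 2.9]
opening: 0.004
finger_force: 1.8
```

Call:
drive_tool(
  moves=[
    [[0,0,0],[0.005,0,0],0.0],
    [[0,0,0],[0.003,0,0],0.0],
    [[0,0,0],[0,0,0],0.0],
  ],
)

```text
time: 12.15
eef_pos: [0.4064, -0.3711, 0.0424]
tcp_rot: [0.864, 0.504, 0.0, -0.001]
contact_force: [-0.2, -0.5, 0.7]
opening: 0.004
finger_force: 0.3
```

Call:
drive_tool(
  moves=[
    [[0,0,0],[0.003,0,0],0.0],
    [[0,0,0],[0.002,0,0],0.0],
  ],
)

```text
time: 12.4
eef_pos: [0.4086, -0.3671, 0.0424]
tcp_rot: [0.864, 0.504, -0.0, -0.001]
contact_force: [-1.4, -1.5, -0.8]
opening: -0.003
finger_force: 1.1
```

Call:
drive_tool(
  moves=[
    [[0,0,0],[0.002,0,0],0.0],
    [[0,0,0],[0,0,0],0.0],
  ],
)

```text
time: 12.65
eef_pos: [0.4096, -0.3657, 0.0425]
tcp_rot: [0.864, 0.504, -0.0, -0.0]
contact_force: [-2.0, -3.7, -2.6]
opening: 0.002
finger_force: 1.8
```

Call:
drive_tool(
  moves=[
    [[0,0,0],[0.001,0,0],0.0],
    [[0,0,0],[0,0,0],0.0],
  ],
)

```text
time: 12.9
eef_pos: [0.4099, -0.3658, 0.0428]
tcp_rot: [0.864, 0.504, -0.001, 0.001]
contact_force: [-3.8, -4.9, -2.8]
opening: -0.001
finger_force: 3.2
```

Call:
drive_tool(
  moves=[
    [[0,0,0],[0.0015,0,0],0.0],
    [[0,0,0],[0.0015,0,0],0.0],
    [[0,0,0],[0,0,0],0.0],
  ],
)

```text
time: 13.28
eef_pos: [0.4108, -0.366, 0.0436]
tcp_rot: [0.863, 0.505, -0.003, 0.003]
contact_force: [-7.6, -12.4, -2.6]
opening: 0.001
finger_force: 7.2
```

Call:
drive_tool(
  moves=[
    [[0,0,0],[-0.02,0,0],0.0],
    [[0,0,0],[0,0,-0.055],0.03],
    [[0,0,0],[0,0,-0.055],0.03],
    [[0,0,0],[0.04,0,-0.04],0.03],
    [[0,0,0],[0.04,0,-0.04],0.03],
  ],
)

```text
time: 13.9
eef_pos: [0.4416, -0.309, 0.2344]
tcp_rot: [0.864, 0.503, 0.001, -0.001]
contact_force: [-0.5, -0.7, 0.0]
opening: 0.349
finger_force: 0.0
```

Call:
drive_tool(
  moves=[
    [[0,0,0],[0,0,0],0.03],
    [[0,0,0],[0,0,0],0.03],
  ],
)

```text
time: 14.15
eef_pos: [0.441, -0.3096, 0.232]
tcp_rot: [0.864, 0.504, 0.0, -0.001]
contact_force: [-0.8, -0.6, -1.4]
opening: 0.35
finger_force: 0.0
```

Run:
```python
from m import *
w=ctrl.read_camera("wrist"); save(w,"w8"); p,R=tool(); print(p,R.as_matrix()[:2,:2],ctrl.get_state()["qpos"])
show("w8")
```

```text
[ 0.4405665  -0.3097747   0.23114435] [[ 0.49297     0.87004413]
 [ 0.87004521 -0.4929646 ]] [-8.01490055e-01  1.75015320e-03  1.92696547e+00  5.01827533e-04
  1.21616387e+00 -2.86166550e-01]
w8 16.5 [520.5 295.5] [5.7 4.2] 45.0 
w8 20.5 [524.4 291.4] [9.  3.9] 80.5 
w8 37.0 [540.9 282.9] [ 5.3 14. ] 84.8 
w8 30.0 [539.  278.5] [6.4 7.8] 45.0 
w8 53.5 [549.3 280.3] [12.   7.1] 45.0 
w8 21.0 [555. 274.] [5.7 5.7] 45.0 
w8 21.5 [543.  269.3] [6.4 5.5] 33.7 
w8 28.5 [553.7 267.1] [8.5 4.9] 26.6 
w8 29.0 [548. 268.] [9.9 4.2] 45.0 
w8 33.5 [553.4 254.5] [10.6  6.1] 78.7 
w8 17.0 [545.9 239.5] [3.8 7.3] 18.4 
w8 26.0 [542.5 206. ] [4.9 7.8] 45.0 
w8 35.5 [481.1 202.4] [ 3.  17.3] 10.3 
w8 16.5 [556.2 194.8] [4.2 4.9] 45.0 
w8 83.0 [337.  186.5] [11. 10.] 90.0 
w8 85.5 [218.8 186.8] [10.6  9.9] 45.0 
w8 16.5 [544. 178.] [4. 6.] 90.0 
w8 65.0 [555.5 183. ] [ 7. 16.] 0.0 
w8 43.0 [555.5 169.5] [11.3  7.1] 45.0 
w8 84.0 [226. 168.] [ 6. 22.] 90.0 
w8 40.0 [487.1 167. ] [ 3.3 18. ] 11.3 
w8 35.5 [542. 161.] [8.5 7.1] 45.0 
w8 40.0 [551.3 159.8] [8.5 7.8] 45.0 
w8 28.5 [337.3 157.2] [6.4 5.7] 4
[... 210 characters left out ...]
.] [5.7 4.2] 45.0 
w8 22.0 [533.4 123.3] [5.4 6.7] 63.4 
w8 19.0 [522.5 121. ] [6. 5.] 90.0 
w8 24.0 [547.4 114.1] [5.2 7.6] 21.8 
w8 104.0 [538.  114.5] [ 8.7 22.9] 52.4 
w8 44.0 [535.8 108.3] [9.8 6.7] 21.8 
w8 19.5 [514.8 105.8] [7.8 4. ] 53.1 
w8 112.0 [493.9 125. ] [ 4.  46.4] 9.1 
w8 26.0 [519.5 104. ] [7. 6.] 0.0 
w8 18.5 [505.4 100.8] [8.  3.9] 78.7 
w8 31.0 [519.3  94.7] [8.5 6.4] 45.0 
w8 15.5 [504.8  93.9] [6.7 3.6] 26.6 
w8 28.5 [511.3  93.4] [5.4 8.5] 26.6 
w8 76.5 [518.5  86.5] [11. 11.] 90.0 
w8 89.5 [341.   78.5] [11. 10.] 90.0 
w8 87.5 [214.   78.5] [11. 10.] 90.0 
w8 71.0 [507.   72.5] [ 8. 15.] 0.0 
w8 37.5 [341.3  62.8] [7.1 6.4] 45.0 
w8 34.5 [232.2  62.6] [7.2 6.3] 26.6
```

View pics/w8.png

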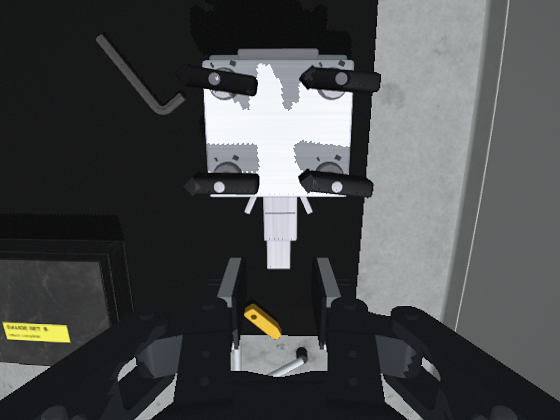

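The bar sits in the clamp with its outer end at (281,240). All wings are still near 0, with tips on the left at (186,187), (177,74), (301,77) and (300,180). I'll compute positions and check home.

```bash
cat >> h.py <<'E'
th=np.radians(60.63); C=np.array([[np.cos(th),-np.sin(th)],[np.sin(th),np.cos(th)]]); O=np.array([.468,-.2586])
KL={1:(-.04,.046),2:(.04,.046),3:(.04,-.046),4:(-.04,-.046)}
def toC(X): return (np.atleast_2d(X)[:,:2]-O)@C
def go(k,phi):
    "tool-frame shift (before turning) and turn about tool z to stand over knob k at wing angle phi"
    p,R=tool(); T=O+C@np.array(KL[k]); d=np.r_[T,0]-np.r_[p[:2],0]; M=R.as_matrix()
    yaw=np.arctan2(M[1,0],M[0,0]); want=th+np.pi/2-phi
    print("knob",k,"shift",(M.T@d).round(4),"turn z",round(-((want-yaw+np.pi)%(2*np.pi)-np.pi),4),"z",p[2].round(4),"q6",ctrl.get_state()["qpos"][5].round(3))
E
python3 - <<'E'
from h import *
c=load("w8"); g=cv2.cvtColor(c["image"],cv2.COLOR_RGB2GRAY).astype(int)
print("col281",g[225:275:1,272].tolist(),g[225:275,300-12].tolist())
D=[(218.8,186.8),(214,78.5),(341,78.5),(337,186.5)]; T=[(186,187),(177,74),(301,77),(300,180)]
X=toC(onz(c,D,.096)); Y=toC(onz(c,T,.096)); print(X.round(4)); 
for x,y in zip(X,Y): d=y-x; print("phi",np.arctan2(d[0],d[1]).round(3),np.linalg.norm(d).round(3))
print("bar",toC(onz(c,[(281,240),(281,241)],.033)).round(4))
go(1,.1)
E
```

```text
col281 [208, 209, 210, 210, 212, 212, 211, 213, 213, 213, 213, 213, 214, 215, 209, 206, 217, 223, 222, 222, 222, 223, 223, 223, 222, 222, 222, 223, 223, 223, 223, 223, 223, 224, 223, 224, 224, 224, 224, 224, 225, 227, 233, 164, 58, 18, 22, 25, 25, 25] [211, 210, 211, 211, 211, 211, 212, 213, 212, 210, 211, 212, 211, 213, 206, 201, 211, 217, 218, 220, 221, 220, 221, 221, 221, 222, 222, 222, 222, 223, 223, 224, 223, 223, 224, 224, 224, 225, 225, 225, 225, 227, 235, 160, 54, 20, 24, 26, 24, 23]
[[-0.0402  0.0462]
 [ 0.04    0.0459]
 [ 0.0397 -0.046 ]
 [-0.0402 -0.0464]]
phi -0.001 0.026
phi 0.131 0.027
phi 0.031 0.029
phi 0.176 0.03
bar [[-0.1089 -0.0029]
 [-0.11   -0.0029]]
knob 1 shift [ 0.0179 -0.0472  0.0002] turn z -1.4737 z 0.2311 q6 -0.286
```

Call:
drive_tool(
  moves=[
    [[0,0,0],[0.018,-0.047,0],0.035],
    [[0,0,-0.184],[0,0,0],0.035],
    [[0,0,-0.184],[0,0,0],0.035],
    [[0,0,-0.184],[0,0,0],0.035],
    [[0,0,-0.184],[0,0,0],0.035],
  ],
)

```text
time: 14.82
eef_pos: [0.4082, -0.2714, 0.2306]
tcp_rot: [0.623, 0.782, 0.0, -0.002]
contact_force: [0.1, -0.0, -0.3]
opening: 0.411
finger_force: 0.0
```

Call:
drive_tool(
  moves=[
    [[0,0,-0.184],[0,0,0],0.035],
    [[0,0,-0.184],[0,0,0.03],0.035],
    [[0,0,-0.184],[0,0,0.03],0.035],
    [[0,0,-0.184],[0,0,0.03],0.035],
    [[0,0,-0.08],[0,0,0],0.035],
  ],
)

```text
time: 15.45
eef_pos: [0.4064, -0.2696, 0.1375]
tcp_rot: [0.263, 0.965, 0.003, -0.005]
contact_force: [-0.2, 1.1, -0.1]
opening: 0.414
finger_force: 0.0
```

Call:
drive_tool(
  moves=[
    [[0,0,0],[0,0,0],0.035],
    [[0,0,0],[0,0,0],0.035],
  ],
)

```text
time: 15.7
eef_pos: [0.409, -0.2716, 0.1423]
tcp_rot: [0.265, 0.964, 0.0, -0.0]
contact_force: [0.3, 0.5, -0.0]
opening: 0.409
finger_force: 0.0
```

```bash
python3 -c "
from h import *
go(1,0.02)"
```

```text
knob 1 shift [0.0009 0.0002 0.    ] turn z -0.0033 z 0.1423 q6 -1.828
```

Call:
drive_tool(
  moves=[
    [[0,0,0],[0.001,0,0.035],0.035],
    [[0,0,0],[0,0,0.02],0.035],
    [[0,0,0],[0,0,0.005],0.035],
    [[0,0,0],[0,0,0],0.005],
    [[0,0,0],[0,0,0],0.005],
  ],
  grip_force=50,
)

```text
time: 16.32
eef_pos: [0.4083, -0.2719, 0.0836]
tcp_rot: [0.263, 0.965, -0.001, 0.0]
contact_force: [-3.6, -4.3, -1.9]
opening: 0.158
finger_force: 50.0
```

Call:
drive_tool(
  moves=[
    [[0,0,0],[0,0,0],0.005],
    [[0,0,0],[0,0,0],0.005],
  ],
)

```text
time: 16.58
eef_pos: [0.4083, -0.2719, 0.0836]
tcp_rot: [0.263, 0.965, -0.001, 0.0]
contact_force: [-2.0, -4.4, -2.5]
opening: 0.155
finger_force: 50.0
```

Call:
drive_tool(
  moves=[
    [[0,0,0.17],[0,0,0],0.005],
    [[0,0,0.17],[0,0,0],0.005],
    [[0,0,0.17],[0,0,0],0.005],
    [[0,0,0.17],[0,0,0],0.005],
    [[0,0,0.17],[0,0,0],0.005],
  ],
)

```text
time: 17.2
eef_pos: [0.4085, -0.2719, 0.0836]
tcp_rot: [0.64, 0.769, -0.001, 0.001]
contact_force: [-3.0, -3.6, -2.7]
opening: 0.155
finger_force: 50.0
```

```bash
python3 -c "
from h import *
go(1,1.0); s=ctrl.get_state(); print(s['contact_force'],s['wrist_torque'],s['opening'])"
```

```text
knob 1 shift [ 0.001  0.    -0.   ] turn z 0.1242 z 0.0836 q6 -0.974
[-2.97814538 -3.64561573 -2.67205316] [-0.51675409  0.23191495  0.1415904 ] 0.15507724146012297
```

Call:
drive_tool(
  moves=[
    [[0,0,0.125],[0,0,0],0.005],
    [[0,0,0],[0,0,0],0.005],
    [[0,0,0],[0,0,0],0.035],
    [[0,0,0],[0,0,0],0.035],
    [[0,0,0],[0,0,-0.03],0.035],
  ],
)

```text
time: 17.82
eef_pos: [0.4074, -0.2691, 0.1112]
tcp_rot: [0.685, 0.729, 0.0, -0.003]
contact_force: [-0.1, 0.3, 0.7]
opening: 0.413
finger_force: 0.0
```

Call:
drive_tool(
  moves=[
    [[0,0,0],[0,0,-0.025],0.035],
    [[0,0,0],[0.006,0.04,0],0.035],
    [[0,0,0],[0.006,0.04,0],0.035],
    [[0,0,0],[0.006,0.04,0],0.035],
    [[0,0,-0.18],[0,0,0],0.035],
  ],
)

```text
time: 18.45
eef_pos: [0.5298, -0.2445, 0.1384]
tcp_rot: [0.613, 0.79, 0.001, 0.001]
contact_force: [-0.2, -0.2, -0.0]
opening: 0.407
finger_force: 0.0
```

Call:
drive_tool(
  moves=[
    [[0,0,-0.18],[0,0,0],0.035],
    [[0,0,-0.18],[0,0,0],0.035],
    [[0,0,-0.18],[0,0,0],0.035],
    [[0,0,-0.18],[0,0,0],0.035],
    [[0,0,-0.06],[0,0,0],0.035],
  ],
)

```text
time: 19.08
eef_pos: [0.5275, -0.245, 0.1382]
tcp_rot: [0.269, 0.963, 0.0, 0.0]
contact_force: [-0.9, -0.3, -0.1]
opening: 0.408
finger_force: 0.0
```

Call:
drive_tool(
  moves=[
    [[0,0,0],[0,0,0],0.035],
    [[0,0,0],[0,0,0],0.035],
  ],
)

```text
time: 19.32
eef_pos: [0.5273, -0.2452, 0.138]
tcp_rot: [0.271, 0.963, 0.0, 0.0]
contact_force: [-1.1, -0.4, 0.1]
opening: 0.406
finger_force: 0.0
```

```bash
python3 -c "
from h import *
w=ctrl.read_camera('wrist'); save(w,'w9'); go(3,0.03)"
```

```text
knob 3 shift [-0.0009 -0.0007 -0.    ] turn z -0.0067 z 0.1379 q6 -1.631
```

Call:
drive_tool(
  moves=[
    [[0,0,0],[-0.001,-0.0005,0.035],0.035],
    [[0,0,0],[0,0,0.015],0.035],
    [[0,0,0],[0,0,0.005],0.035],
    [[0,0,0],[0,0,0],0.005],
    [[0,0,0],[0,0,0],0.005],
  ],
)

```text
time: 20.0
eef_pos: [0.5276, -0.2472, 0.0834]
tcp_rot: [0.271, 0.963, -0.001, 0.0]
contact_force: [-2.1, -3.5, -2.5]
opening: 0.152
finger_force: 49.7
```

Call:
drive_tool(
  moves=[
    [[0,0,0],[0,0,0],0.005],
    [[0,0,0.17],[0,0,0],0.005],
    [[0,0,0.17],[0,0,0],0.005],
    [[0,0,0.17],[0,0,0],0.005],
    [[0,0,0.17],[0,0,0],0.005],
  ],
)

```text
time: 20.62
eef_pos: [0.5278, -0.2471, 0.0834]
tcp_rot: [0.578, 0.816, -0.001, 0.001]
contact_force: [-1.3, -4.8, -2.6]
opening: 0.157
finger_force: 49.6
```

Call:
drive_tool(
  moves=[
    [[0,0,0.17],[0,0,0],0.005],
    [[0,0,0.113],[0,0,0],0.005],
    [[0,0,0],[0,0,0],0.005],
  ],
)

```text
time: 21.0
eef_pos: [0.5279, -0.2471, 0.0834]
tcp_rot: [0.686, 0.728, -0.0, 0.001]
contact_force: [-2.0, -4.6, -1.7]
opening: 0.152
finger_force: 49.9
```

```bash
python3 -c "
from h import *
go(3,1.0); s=ctrl.get_state(); print(s['contact_force'],s['wrist_torque'],s['opening'])"
```

```text
knob 3 shift [ 0.0008 -0.0001 -0.    ] turn z 0.0017 z 0.0834 q6 -0.671
[-1.95811126 -4.56071433 -1.74946728] [-0.65331941  0.2700988  -0.1510331 ] 0.1517884608851303
```

Call:
drive_tool(
  moves=[
    [[0,0,0],[0,0,0],0.035],
    [[0,0,0],[0,0,0],0.035],
    [[0,0,0],[0,0,-0.03],0.035],
    [[0,0,0],[0,0,-0.025],0.035],
    [[0,0,0],[0.025,-0.039,0],0.035],
  ],
)

```text
time: 21.62
eef_pos: [0.4907, -0.2255, 0.142]
tcp_rot: [0.686, 0.728, 0.001, 0.004]
contact_force: [-0.3, 0.9, -0.3]
opening: 0.41
finger_force: 0.0
```

Call:
drive_tool(
  moves=[
    [[0,0,0],[0.025,-0.0385,0],0.035],
    [[0,0,-0.174],[0,0,0],0.035],
    [[0,0,-0.174],[0,0,0],0.035],
    [[0,0,-0.174],[0,0,0],0.035],
    [[0,0,-0.174],[0,0,0],0.035],
  ],
)

```text
time: 22.25
eef_pos: [0.4478, -0.2005, 0.1383]
tcp_rot: [0.394, 0.919, 0.0, 0.0]
contact_force: [0.3, 0.2, -0.1]
opening: 0.409
finger_force: 0.0
```

Call:
drive_tool(
  moves=[
    [[0,0,-0.174],[0,0,0],0.035],
    [[0,0,0],[0,0,0],0.035],
    [[0,0,0],[0,0,0],0.035],
  ],
)

```text
time: 22.62
eef_pos: [0.4476, -0.2008, 0.138]
tcp_rot: [0.316, 0.949, 0.0, 0.0]
contact_force: [-0.3, 0.7, 0.1]
opening: 0.41
finger_force: 0.0
```

```bash
python3 -c "
from h import *
go(2,0.13)"
```

```text
knob 2 shift [-0.0002 -0.0004 -0.    ] turn z -0.0012 z 0.138 q6 -1.556
```

Call:
drive_tool(
  moves=[
    [[0,0,0],[0,0,0.035],0.035],
    [[0,0,0],[0,0,0.015],0.035],
    [[0,0,0],[0,0,0.005],0.035],
    [[0,0,0],[0,0,0],0.005],
    [[0,0,0],[0,0,0],0.005],
  ],
)

```text
time: 23.25
eef_pos: [0.4472, -0.2019, 0.0834]
tcp_rot: [0.315, 0.949, -0.001, -0.0]
contact_force: [-3.0, -4.8, -2.0]
opening: 0.153
finger_force: 49.6
```

Call:
drive_tool(
  moves=[
    [[0,0,0],[0,0,0],0.005],
    [[0,0,0.17],[0,0,0],0.005],
    [[0,0,0.17],[0,0,0],0.005],
    [[0,0,0.17],[0,0,0],0.005],
    [[0,0,0.17],[0,0,0],0.005],
  ],
)

```text
time: 23.88
eef_pos: [0.4476, -0.2017, 0.0834]
tcp_rot: [0.616, 0.788, -0.001, 0.001]
contact_force: [-1.2, -3.6, -2.4]
opening: 0.156
finger_force: 49.3
```

Call:
drive_tool(
  moves=[
    [[0,0,0.17],[0,0,0],0.005],
    [[0,0,0.02],[0,0,0],0.005],
    [[0,0,0],[0,0,0],0.005],
  ],
)

```text
time: 24.25
eef_pos: [0.4477, -0.2017, 0.0834]
tcp_rot: [0.685, 0.728, -0.0, 0.001]
contact_force: [-1.7, -4.7, -2.2]
opening: 0.155
finger_force: 49.5
```

```bash
python3 -c "
from h import *
go(2,1.0); s=ctrl.get_state(); print(s['contact_force'],s['wrist_torque'],s['opening'])"
```

```text
knob 2 shift [ 0.0005 -0.0001 -0.    ] turn z 0.0029 z 0.0834 q6 -0.69
[-1.68938289 -4.68964441 -2.23329448] [-0.65011696  0.18288517  0.00081195] 0.15484080517836563
```

Call:
drive_tool(
  moves=[
    [[0,0,0],[0,0,0],0.035],
    [[0,0,0],[0,0,0],0.035],
    [[0,0,0],[0,0,-0.03],0.035],
    [[0,0,0],[0,0,-0.025],0.035],
    [[0,0,0],[-0.04,0.012,0],0.035],
  ],
)

```text
time: 24.88
eef_pos: [0.463, -0.2394, 0.1405]
tcp_rot: [0.685, 0.729, 0.001, 0.002]
contact_force: [0.7, -0.1, -0.0]
opening: 0.411
finger_force: 0.0
```

Call:
drive_tool(
  moves=[
    [[0,0,0],[-0.04,0.011,0],0.035],
    [[0,0,0],[-0.037,0.011,0],0.035],
    [[0,0,-0.164],[0,0,0],0.035],
    [[0,0,-0.164],[0,0,0],0.035],
    [[0,0,-0.164],[0,0,0],0.035],
  ],
)

```text
time: 25.5
eef_pos: [0.4885, -0.3155, 0.1378]
tcp_rot: [0.486, 0.874, 0.0, -0.0]
contact_force: [-0.2, 0.1, -1.1]
opening: 0.409
finger_force: 0.0
```

Call:
drive_tool(
  moves=[
    [[0,0,-0.164],[0,0,0],0.035],
    [[0,0,-0.164],[0,0,0],0.035],
    [[0,0,0],[0,0,0],0.035],
    [[0,0,0],[0,0,0],0.035],
  ],
)

```text
time: 26.0
eef_pos: [0.4884, -0.3155, 0.1379]
tcp_rot: [0.34, 0.94, 0.0, 0.0]
contact_force: [0.3, -0.4, -0.7]
opening: 0.411
finger_force: 0.0
```

```bash
python3 -c "
from h import *
go(4,0.18)"
```

```text
knob 4 shift [-0.0004 -0.0003 -0.    ] turn z -0.0013 z 0.1379 q6 -1.625
```

Call:
drive_tool(
  moves=[
    [[0,0,0],[0,0,0.035],0.035],
    [[0,0,0],[0,0,0.015],0.035],
    [[0,0,0],[0,0,0.005],0.035],
    [[0,0,0],[0,0,0],0.005],
    [[0,0,0],[0,0,0],0.005],
  ],
)

```text
time: 26.62
eef_pos: [0.488, -0.3167, 0.0834]
tcp_rot: [0.339, 0.941, -0.001, -0.0]
contact_force: [-2.5, -2.9, -1.8]
opening: 0.15
finger_force: 49.6
```

Call:
drive_tool(
  moves=[
    [[0,0,0],[0,0,0],0.005],
    [[0,0,0.164],[0,0,0],0.005],
    [[0,0,0.164],[0,0,0],0.005],
    [[0,0,0.164],[0,0,0],0.005],
    [[0,0,0.164],[0,0,0],0.005],
  ],
)

```text
time: 27.25
eef_pos: [0.4884, -0.3164, 0.0834]
tcp_rot: [0.626, 0.78, -0.0, 0.001]
contact_force: [-1.3, -3.4, -1.9]
opening: 0.157
finger_force: 49.6
```

Call:
drive_tool(
  moves=[
    [[0,0,0.164],[0,0,0],0.005],
    [[0,0,0],[0,0,0],0.005],
    [[0,0,0],[0,0,0],0.005],
  ],
)

```text
time: 27.62
eef_pos: [0.4885, -0.3164, 0.0834]
tcp_rot: [0.685, 0.728, -0.0, 0.001]
contact_force: [-1.8, -3.9, -0.6]
opening: 0.156
finger_force: 49.4
```

```bash
python3 -c "
from h import *
go(4,1.0); s=ctrl.get_state(); print(s['contact_force'],s['wrist_torque'],s['opening'])"
```

```text
knob 4 shift [ 0.0003 -0.     -0.    ] turn z 0.0025 z 0.0834 q6 -0.809
[-1.78991834 -3.87285579 -0.6360732 ] [-0.64324871  0.31727072 -0.07062418] 0.15591685562150584
```

Call:
drive_tool(
  moves=[
    [[0,0,0],[0,0,0],0.035],
    [[0,0,0],[0,0,0],0.035],
    [[0,0,0],[0,0,-0.03],0.035],
    [[0,0,0],[0,0,-0.025],0.035],
    [[0,0,0],[0.025,-0.039,0],0.035],
  ],
)

```text
time: 28.25
eef_pos: [0.4508, -0.2952, 0.1418]
tcp_rot: [0.686, 0.728, 0.0, 0.004]
contact_force: [-0.7, -0.5, -0.0]
opening: 0.413
finger_force: 0.0
```

Call:
drive_tool(
  moves=[
    [[0,0,0],[0.025,-0.0385,0],0.035],
    [[0,0,0],[0,0,0],0.035],
    [[0,0,0],[0,0,0],0.035],
  ],
)

```text
time: 28.62
eef_pos: [0.4088, -0.2708, 0.1386]
tcp_rot: [0.686, 0.728, 0.0, 0.001]
contact_force: [0.6, -0.5, 1.6]
opening: 0.408
finger_force: 0.0
```

```bash
python3 -c "
from h import *
go(1,1.0)"
```

```text
knob 1 shift [-0.0001 -0.0005 -0.    ] turn z 0.001 z 0.1386 q6 -0.852
```

Call:
drive_tool(
  moves=[
    [[0,0,0],[0,-0.0005,0.035],0.035],
    [[0,0,0],[0,0,0.015],0.035],
    [[0,0,0],[0,0,0.005],0.035],
    [[0,0,0],[0,0,0],0.005],
    [[0,0,0],[0,0,0],0.005],
  ],
  grip_force=70,
)

```text
time: 29.25
eef_pos: [0.4082, -0.2709, 0.0835]
tcp_rot: [0.686, 0.728, 0.0, 0.001]
contact_force: [3.0, -0.9, -3.3]
opening: 0.153
finger_force: 69.5
```

Call:
drive_tool(
  moves=[
    [[0,0,0],[0,0,0],0.005],
    [[0,0,0.17],[0,0,0],0.005],
    [[0,0,0.17],[0,0,0],0.005],
    [[0,0,0.17],[0,0,0],0.005],
    [[0,0,0.17],[0,0,0],0.005],
  ],
)

```text
time: 29.88
eef_pos: [0.409, -0.2711, 0.0835]
tcp_rot: [0.891, 0.455, 0.001, 0.002]
contact_force: [7.6, -1.6, -4.9]
opening: 0.15
finger_force: 69.2
```

Call:
drive_tool(
  moves=[
    [[0,0,0.17],[0,0,0],0.005],
    [[0,0,0.12],[0,0,0],0.005],
    [[0,0,0],[0,0,0],0.005],
  ],
)

```text
time: 30.25
eef_pos: [0.4092, -0.2713, 0.0835]
tcp_rot: [0.946, 0.323, 0.002, 0.002]
contact_force: [6.8, -1.3, -5.2]
opening: 0.147
finger_force: 69.0
```

```bash
python3 -c "
from h import *
go(1,2.0); s=ctrl.get_state(); print(s['contact_force'],s['wrist_torque'],s['opening'])"
```

```text
knob 1 shift [-0.0005 -0.0009 -0.    ] turn z 0.0285 z 0.0835 q6 0.119
[ 6.76987746 -1.30864456 -5.15950776] [-0.20520316 -0.86359363 -0.15972326] 0.14701824550385045
```

Call:
drive_tool(
  moves=[
    [[0,0,0.04],[0,0,0],0.005],
    [[0,0,0],[0,0,0],0.005],
  ],
)

```text
time: 30.5
eef_pos: [0.4092, -0.2713, 0.0835]
tcp_rot: [0.952, 0.305, 0.002, 0.002]
contact_force: [7.2, -2.0, -6.3]
opening: 0.152
finger_force: 69.1
```

```bash
python3 -c "
from h import *
go(1,2.0); s=ctrl.get_state(); print(s['contact_force'],s['wrist_torque'],s['opening'])"
```

```text
knob 1 shift [-0.0005 -0.0009 -0.    ] turn z -0.0092 z 0.0835 q6 0.157
[ 7.1538848  -2.02906567 -6.33267974] [-0.13679187 -0.98701857  0.21333574] 0.15246877039315979
```

Call:
drive_tool(
  moves=[
    [[0,0,0.05],[0,0,0],0.005],
    [[0,0,0],[0,0,0],0.005],
  ],
)

```text
time: 30.75
eef_pos: [0.4092, -0.2714, 0.0836]
tcp_rot: [0.959, 0.285, 0.001, 0.003]
contact_force: [7.9, -1.1, -6.5]
opening: 0.153
finger_force: 76.9
```

```bash
python3 -c "
from h import *
go(1,2.0); s=ctrl.get_state(); print(s['contact_force'],s['wrist_torque'],s['opening'])"
```

```text
knob 1 shift [-0.0005 -0.0009 -0.    ] turn z -0.0519 z 0.0836 q6 0.201
[ 7.8677623  -1.10555561 -6.49320647] [ 0.01556889 -1.17910514  1.50815932] 0.15340871437014794
```

Call:
drive_tool(
  moves=[
    [[0,0,0],[0,0,0],0.035],
    [[0,0,0],[0,0,0],0.035],
    [[0,0,0],[0,0,-0.03],0.035],
    [[0,0,0],[0,0,-0.025],0.035],
    [[0,0,0],[0.038,0.015,0],0.035],
  ],
)

```text
time: 31.38
eef_pos: [0.4478, -0.2641, 0.1408]
tcp_rot: [0.96, 0.279, 0.001, 0.002]
contact_force: [-0.0, -1.2, 1.2]
opening: 0.409
finger_force: 0.0
```

Call:
drive_tool(
  moves=[
    [[0,0,0],[0.038,0.015,0],0.035],
    [[0,0,0],[0.037,0.014,0],0.035],
    [[0,0,-0.175],[0,0,0],0.035],
    [[0,0,-0.175],[0,0,0],0.035],
    [[0,0,-0.175],[0,0,0],0.035],
  ],
)

```text
time: 32.0
eef_pos: [0.5262, -0.2465, 0.1379]
tcp_rot: [0.852, 0.523, -0.0, -0.0]
contact_force: [-0.2, -1.0, 0.8]
opening: 0.405
finger_force: 0.0
```

Call:
drive_tool(
  moves=[
    [[0,0,-0.175],[0,0,0],0.035],
    [[0,0,-0.175],[0,0,0],0.035],
    [[0,0,-0.175],[0,0,0],0.035],
    [[0,0,0],[0,0,0],0.035],
    [[0,0,0],[0,0,0],0.035],
  ],
)

```text
time: 32.62
eef_pos: [0.5262, -0.2466, 0.1379]
tcp_rot: [0.691, 0.723, -0.0, -0.0]
contact_force: [-0.1, 0.7, -0.6]
opening: 0.41
finger_force: 0.0
```

```bash
python3 -c "
from h import *
go(3,1.0)"
```

```text
knob 3 shift [ 0.0002  0.0015 -0.    ] turn z -0.0121 z 0.1379 q6 -0.659
```

Call:
drive_tool(
  moves=[
    [[0,0,-0.012],[0,0.0015,0.035],0.035],
    [[0,0,0],[0,0,0.015],0.035],
    [[0,0,0],[0,0,0.005],0.035],
    [[0,0,0],[0,0,0],0.005],
    [[0,0,0],[0,0,0],0.005],
  ],
)

```text
time: 33.25
eef_pos: [0.5278, -0.2467, 0.0835]
tcp_rot: [0.685, 0.728, -0.0, 0.0]
contact_force: [-1.9, -0.3, -0.7]
opening: 0.153
finger_force: 69.0
```

Call:
drive_tool(
  moves=[
    [[0,0,0],[0,0,0],0.005],
    [[0,0,0.17],[0,0,0],0.005],
    [[0,0,0.17],[0,0,0],0.005],
    [[0,0,0.17],[0,0,0],0.005],
    [[0,0,0.17],[0,0,0],0.005],
  ],
)

```text
time: 33.88
eef_pos: [0.5284, -0.2469, 0.0835]
tcp_rot: [0.89, 0.456, 0.0, 0.001]
contact_force: [-0.9, -1.1, -0.7]
opening: 0.152
finger_force: 68.9
```

Call:
drive_tool(
  moves=[
    [[0,0,0.17],[0,0,0],0.005],
    [[0,0,0.17],[0,0,0],0.005],
    [[0,0,0.05],[0,0,0],0.005],
    [[0,0,0],[0,0,0],0.005],
  ],
)

```text
time: 34.38
eef_pos: [0.5286, -0.2471, 0.0836]
tcp_rot: [0.96, 0.281, -0.0, 0.002]
contact_force: [1.0, -1.0, -0.7]
opening: 0.149
finger_force: 79.2
```

```bash
python3 -c "
from h import *
go(3,2.0); s=ctrl.get_state(); print(s['contact_force'],s['wrist_torque'],s['opening'])"
```

```text
knob 3 shift [-0.0003 -0.0011 -0.    ] turn z -0.0586 z 0.0836 q6 0.392
[ 0.9801002  -0.95168343 -0.66259518] [-0.1593959  -0.15594012  1.84074319] 0.14875309296999498
```

Call:
drive_tool(
  moves=[
    [[0,0,0],[0,0,0],0.035],
    [[0,0,0],[0,0,0],0.035],
    [[0,0,0],[0,0,-0.03],0.035],
    [[0,0,0],[0,0,-0.025],0.035],
    [[0,0,0],[-0.022,-0.041,0],0.035],
  ],
)

```text
time: 35.0
eef_pos: [0.4902, -0.2258, 0.1417]
tcp_rot: [0.961, 0.276, 0.003, 0.003]
contact_force: [-0.4, 0.3, 0.4]
opening: 0.41
finger_force: 0.0
```

Call:
drive_tool(
  moves=[
    [[0,0,0],[-0.0215,-0.0405,0],0.035],
    [[0,0,-0.177],[0,0,0],0.035],
    [[0,0,-0.177],[0,0,0],0.035],
    [[0,0,-0.177],[0,0,0],0.035],
    [[0,0,-0.177],[0,0,0],0.035],
  ],
)

```text
time: 35.62
eef_pos: [0.4475, -0.2006, 0.1381]
tcp_rot: [0.804, 0.594, 0.0, -0.0]
contact_force: [-0.6, -0.7, 0.5]
opening: 0.408
finger_force: 0.0
```

Call:
drive_tool(
  moves=[
    [[0,0,-0.177],[0,0,0],0.035],
    [[0,0,-0.177],[0,0,0],0.035],
    [[0,0,0],[0,0,0],0.035],
    [[0,0,0],[0,0,0],0.035],
  ],
)

```text
time: 36.12
eef_pos: [0.4476, -0.2007, 0.1379]
tcp_rot: [0.689, 0.724, 0.0, 0.0]
contact_force: [0.1, 0.1, -0.2]
opening: 0.41
finger_force: 0.0
```

```bash
python3 -c "
from h import *
go(2,1.0)"
```

```text
knob 2 shift [-0.0005 -0.0001 -0.    ] turn z -0.0087 z 0.1379 q6 -0.678
```

Call:
drive_tool(
  moves=[
    [[0,0,-0.009],[-0.0005,0,0.035],0.035],
    [[0,0,0],[0,0,0.015],0.035],
    [[0,0,0],[0,0,0.005],0.035],
    [[0,0,0],[0,0,0],0.005],
    [[0,0,0],[0,0,0],0.005],
  ],
)

```text
time: 36.75
eef_pos: [0.4477, -0.2014, 0.0835]
tcp_rot: [0.685, 0.729, -0.0, 0.0]
contact_force: [-1.8, 0.0, 0.4]
opening: 0.151
finger_force: 68.9
```

Call:
drive_tool(
  moves=[
    [[0,0,0],[0,0,0],0.005],
    [[0,0,0.17],[0,0,0],0.005],
    [[0,0,0.17],[0,0,0],0.005],
    [[0,0,0.17],[0,0,0],0.005],
    [[0,0,0.17],[0,0,0],0.005],
  ],
)

```text
time: 37.38
eef_pos: [0.4483, -0.2016, 0.0835]
tcp_rot: [0.89, 0.457, 0.0, 0.001]
contact_force: [0.9, -0.4, -0.2]
opening: 0.152
finger_force: 68.7
```

Call:
drive_tool(
  moves=[
    [[0,0,0.17],[0,0,0],0.005],
    [[0,0,0.17],[0,0,0],0.005],
    [[0,0,0.05],[0,0,0],0.005],
    [[0,0,0],[0,0,0],0.005],
  ],
)

```text
time: 37.88
eef_pos: [0.4485, -0.2018, 0.0835]
tcp_rot: [0.959, 0.282, 0.0, 0.002]
contact_force: [2.6, -1.6, -1.5]
opening: 0.156
finger_force: 78.7
```

```bash
python3 -c "
from h import *
go(2,2.0); s=ctrl.get_state(); print(s['contact_force'],s['wrist_torque'],s['opening'])"
```

```text
knob 2 shift [-0.0005 -0.0011 -0.    ] turn z -0.0578 z 0.0835 q6 0.373
[ 2.59090206 -1.64583936 -1.49740936] [-0.15859746 -0.34494212  1.78120594] 0.15565627614481553
```

Call:
drive_tool(
  moves=[
    [[0,0,0],[0,0,0],0.035],
    [[0,0,0],[0,0,0],0.035],
    [[0,0,0],[0,0,-0.03],0.035],
    [[0,0,0],[0,0,-0.025],0.035],
    [[0,0,0],[-0.009,0.0395,0],0.035],
  ],
)

```text
time: 38.5
eef_pos: [0.462, -0.239, 0.1403]
tcp_rot: [0.961, 0.278, 0.002, 0.001]
contact_force: [0.5, -0.2, 0.5]
opening: 0.413
finger_force: 0.0
```

Call:
drive_tool(
  moves=[
    [[0,0,0],[-0.009,0.0395,0],0.035],
    [[0,0,0],[-0.009,0.0395,0],0.035],
    [[0,0,-0.178],[0,0,0],0.035],
    [[0,0,-0.178],[0,0,0],0.035],
    [[0,0,-0.178],[0,0,0],0.035],
  ],
)

```text
time: 39.12
eef_pos: [0.4877, -0.3159, 0.1376]
tcp_rot: [0.853, 0.523, 0.0, -0.001]
contact_force: [-0.2, -0.0, -0.8]
opening: 0.411
finger_force: 0.0
```

Call:
drive_tool(
  moves=[
    [[0,0,-0.178],[0,0,0],0.035],
    [[0,0,-0.178],[0,0,0],0.035],
    [[0,0,-0.178],[0,0,0],0.035],
    [[0,0,0],[0,0,0],0.035],
    [[0,0,0],[0,0,0],0.035],
  ],
)

```text
time: 39.75
eef_pos: [0.4879, -0.3158, 0.1378]
tcp_rot: [0.687, 0.727, 0.0, -0.0]
contact_force: [-0.4, 0.0, 1.1]
opening: 0.411
finger_force: 0.0
```

```bash
python3 -c "
from h import *
go(4,1.0)"
```

```text
knob 4 shift [-0.0003  0.0005 -0.    ] turn z -0.0017 z 0.1378 q6 -0.806
```

Call:
drive_tool(
  moves=[
    [[0,0,0],[0,0.0005,0.035],0.035],
    [[0,0,0],[0,0,0.015],0.035],
    [[0,0,0],[0,0,0.005],0.035],
    [[0,0,0],[0,0,0],0.005],
    [[0,0,0],[0,0,0],0.005],
  ],
)

```text
time: 40.38
eef_pos: [0.4885, -0.316, 0.0835]
tcp_rot: [0.685, 0.728, -0.0, 0.0]
contact_force: [-2.3, 0.8, -0.6]
opening: 0.152
finger_force: 69.1
```

Call:
drive_tool(
  moves=[
    [[0,0,0],[0,0,0],0.005],
    [[0,0,0.17],[0,0,0],0.005],
    [[0,0,0.17],[0,0,0],0.005],
    [[0,0,0.17],[0,0,0],0.005],
    [[0,0,0.17],[0,0,0],0.005],
  ],
)

```text
time: 41.0
eef_pos: [0.4893, -0.3163, 0.0835]
tcp_rot: [0.89, 0.455, 0.001, 0.001]
contact_force: [1.2, -1.5, -2.3]
opening: 0.151
finger_force: 68.9
```

Call:
drive_tool(
  moves=[
    [[0,0,0.17],[0,0,0],0.005],
    [[0,0,0.17],[0,0,0],0.005],
    [[0,0,0.05],[0,0,0],0.005],
    [[0,0,0],[0,0,0],0.005],
  ],
)

```text
time: 41.5
eef_pos: [0.4895, -0.3165, 0.0836]
tcp_rot: [0.96, 0.28, 0.0, 0.002]
contact_force: [3.2, -2.1, -2.7]
opening: 0.147
finger_force: 80.7
```

```bash
python3 -c "
from h import *
go(4,2.0); s=ctrl.get_state(); print(s['contact_force'],s['wrist_torque'],s['opening'])"
```

```text
knob 4 shift [-0.0006 -0.001  -0.    ] turn z -0.0609 z 0.0836 q6 0.257
[ 3.16639193 -2.08473097 -2.68617299] [-0.28232405 -0.40041486  1.65643872] 0.14745221324112967
```

Call:
drive_tool(
  moves=[
    [[0,0,0],[0,0,0],0.035],
    [[0,0,0],[0,0,0],0.035],
    [[0,0,0],[0,0,-0.03],0.035],
    [[0,0,0],[0,0,-0.04],0.035],
    [[0,0,0],[-0.038,-0.029,-0.035],0.035],
  ],
)

```text
time: 42.12
eef_pos: [0.442, -0.3121, 0.19]
tcp_rot: [0.961, 0.277, 0.001, 0.001]
contact_force: [-0.3, -0.2, 0.3]
opening: 0.411
finger_force: 0.0
```

Call:
drive_tool(
  moves=[
    [[0,0,-0.17],[0,0,-0.04],0.035],
    [[0,0,-0.17],[0,0,0],0.035],
    [[0,0,-0.15],[0,0,0],0.035],
    [[0,0,0],[0,0,0],0.035],
    [[0,0,0],[0,0,0],0.035],
  ],
)

```text
time: 42.75
eef_pos: [0.4408, -0.3113, 0.2277]
tcp_rot: [0.866, 0.5, 0.0, -0.0]
contact_force: [-0.0, -0.1, -0.6]
opening: 0.413
finger_force: 0.0
```

Run:
```python
from h import *
c=ctrl.read_camera("wrist"); save(c,"w10"); p,R=tool(); print(p, toC(p), ctrl.get_state()["time"])
g=cv2.cvtColor(c["image"],cv2.COLOR_RGB2GRAY)
# wing angle: darkness along radial lines at wing-top height, on both sides of the axis
def dark(k,phi):
    u=np.array([np.sin(phi),np.cos(phi)]); r=np.r_[np.linspace(-.026,-.009,12),np.linspace(.009,.026,12)]
    X=np.array([np.r_[O+C@(np.array(KL[k])+u*q),.096] for q in r]); q=proj(c,X).round().astype(int); return g[q[:,1],q[:,0]].mean()
for k in KL:
    ph=np.arange(0,3.14,.05); v=[dark(k,f) for f in ph]; lo=ph[np.array(v)<60]; print(k,ph[np.argmin(v)].round(2),min(v).round(), lo.round(2))
q=proj(c,[np.r_[O+C@np.array([x,-.002]),.033] for x in np.arange(-.125,-.095,.001)]).round().astype(int)
print(list(zip(np.arange(-125,-95),g[q[:,1],q[:,0]].tolist())))
# same bystanders before/after in the top view
d=ctrl.read_camera("top"); save(d,"t10"); a=load("t2")
df=cv2.absdiff(a["image"],d["image"]).max(2)>60; n,l,s,ce=cv2.connectedComponentsWithStats(df.astype(np.uint8))
print([(ce[i].round().tolist(),int(s[i,4])) for i in range(1,n) if s[i,4]>12])
```

```text
[ 0.44081761 -0.31130372  0.22764771] [[-0.05926129 -0.00215975]] 42.8
1 2.3 33.0 [0.7  0.75 0.8  0.85 0.9  0.95 1.   1.05 1.7  1.75 1.8  1.85 1.9  1.95
 2.   2.05 2.1  2.15 2.2  2.25 2.3  2.35 2.4  2.45]
2 1.65 17.0 [1.5  1.55 1.6  1.65 1.7  1.75 1.8  1.85 1.9  1.95 2.   2.05 2.1  2.15
 2.2  2.25 2.3  2.35 2.4  2.45 2.5  2.55 2.6  2.65 2.7  2.75]
3 1.8 24.0 [1.7  1.75 1.8  1.85 1.9  1.95 2.   2.05 2.1  2.15 2.2  2.25 2.3  2.35
 2.4  2.45 2.5  2.55 2.6  2.65]
4 1.5 25.0 [0.95 1.05 1.1  1.15 1.2  1.25 1.3  1.35 1.4  1.45 1.5  1.55 1.6  1.65
 1.7  1.75 1.8  1.85 1.9  1.95 2.   2.05 2.1  2.15 2.2  2.25 2.3  2.35
 2.4  2.45 2.5  2.55 2.6  2.65 2.7 ]
[(np.int64(-125), 213), (np.int64(-124), 212), (np.int64(-123), 212), (np.int64(-122), 212), (np.int64(-121), 211), (np.int64(-120), 211), (np.int64(-119), 212), (np.int64(-118), 210), (np.int64(-117), 210), (np.int64(-116), 210), (np.int64(-115), 210), (np.int64(-114), 211), (np.int64(-113), 211), (np.int64(-112), 210), (np.int64(-111), 210), (np.int64(-110), 206), (np.int64(-109), 197), (np.int64(-108), 204), (np.int64(-107), 214), (np.int64(-106), 212), (np.int64(-105), 212), (np.int64(-104), 211), (np.int64(-103), 211), (np.int64(-102), 210), (np.int64(-101), 209), (np.int64(-100), 209), (np.int64(-99), 209), (np.int64(-98), 209), (np.int64(-97), 209), (np.int64(-96), 207)]
[([458.0, 174.0], 1772), ([265.0, 143.0], 213), ([289.0, 146.0], 208), ([368.0, 149.0], 15), ([357.0, 155.0], 33), ([360.0, 170.0], 306), ([384.0, 170.0], 17), ([340.0, 175.0], 30), ([368.0, 193.0], 111), ([421.0, 194.0], 128), ([345.0, 193.0], 236), ([446.0, 206.0], 61), ([358.0, 202.0], 41), ([165.0, 219.0], 57), ([432.0, 217.0], 21), ([345.0, 220.0], 34), ([405.0, 256.0], 100), ([128.0, 349.0], 644), ([318.0, 367.0], 80), ([145.0, 399.0], 560), ([117.0, 384.0], 20), ([74.0, 412.0], 134), ([53.0, 413.0], 25), ([64.0, 417.0], 62)]
```

```bash
python3 -c "
from plant import ctrl
print(ctrl.sign_off())"
```

```text
the job is handed in; nothing more can be done
None
```

I slid the bar home against the end stop, tightened the four knobs crosswise (1, 3, 2, 4) to about half and then to their stops, and handed the job in at 42.8 s; my checks showed no sign that anything else moved, but I had no pictures left to confirm this by eye.

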